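# Take the inside depth of a soap bottle with the depth rod

## Task

The new pump's tube has to be cut to the inside depth of the stoneware soap bottle. Take the depth rod out of its wooden block, lower it upright through the bottle's neck and push it gently on through its stiff sliding stop until its tip bottoms out, keep it lightly pressed on the bottom for about two seconds, then let go and leave it standing in the bottle with its tip on the bottom and the stop down on the lip. Be gentle with the bottle: never press hard, tip it or push it out of place, and leave the mug and the green soap bottle where they are.

Things in the scene. Friction and masses are not known exactly. Their poses are not given: they have to be found in the camera images.
- bottle: White stoneware soap bottle with blue band, loose, 0.75 kg, 82 mm wide, 110 mm high, narrowing above z = 75 mm to a neck 29 mm wide (lip 33 mm). Origin: centre of its underside, z up. The neck's round bore is 17 mm wide, flaring at the lip; below it is wide. Its base is weighted: the flat rigid inside bottom is hidden, 80 to 104 mm below the lip, different each time: it has to be felt.
- bottle_mouth (a point): Centre of the bottle's mouth, level with the top of its lip (110 mm above the bottle's underside).
- stand: Fixed oak parking block on a dark foot, 80 x 80 mm, its top at z = 57 mm, with a 17 mm bore 45 mm deep at its centre in which the depth rod stands at the start. Origin: centre of its underside.
- rod: Depth rod, loose, upright, 115 g with its stop, 166 mm long. Origin: its tip; z runs up to the handle. Steel stem 8 mm in diameter with ring marks, tip chamfered, up to z = 126 mm; dark wooden handle from z = 126 to 166 mm, 21 mm in diameter up to z = 158 mm, 24 mm at the top, to be pinched from above near z = 150 mm. It is round: any yaw will do.
- rod_tip (a point): The rod's tip (its foot), the origin of rod.
- rod_grip (a point): Point on the rod's axis in the middle of its handle, 150 mm above the tip.
- stop (a joint): How far the cork stop has slid up the stem, m, 0 at the start, at most 0.070. It grips the stem: it takes about 3 N to slide and stays where it is left. At value v the underside of its disc lies 45 mm + v above the rod's tip. Once the disc meets the lip the rod slides on down through it at about 3 N; at the bottom the force rises steeply.
- stop_face (a point): Centre of the underside of the stop's cork disc, on the rod's axis. The disc is 32 mm wide and 7 mm thick, with a small brass washer on it; under it a chamfered plug, 14.4 mm wide and 12 mm long, enters the bottle's neck with 1.3 mm or more of play all round.
- mug_blue: Loose pink and blue mug of 86 mm diameter, 88 mm high, a bystander. Origin: about the centre of its underside.
- dish_soap: Loose green dish soap bottle, 44 x 73 mm, 205 mm high, a bystander. Origin: centre of its underside.
There are look-alikes about, which are no part of the job. There is more than one size of the rod; the job needs the middle-sized.

How it is judged:
By the outcome, as a careful person would: the job done as asked, in the order asked, and still so for the second after the job is handed in, with the robot touching nothing.
It also fails if it takes over 64 s, if anything falls off the work surface, if the arm or the gripper's body presses on something with over 40 N, if the wrist force passes 120 N, or if a joint passes its speed limit or range.

## Robot

A 6-joint arm with a two-finger parallel gripper is mounted at the origin on a cart in front of the work surface, level with it; the furniture and walls round the work are solid. World frame = base frame: x ahead of the robot, y to its left, z up, the work surface at z = 0. Lengths are in m, angles in rad, forces in N, time in s.
With the tool pointing down it reaches from about 0.3 to 0.875 m from the base axis. Payload 6.4 kg.
Tool frame: the origin (TCP) lies at the very end of the fingers, on their centre line; the grasp point (between the pads) lies 19 mm behind it; z points along the fingers, y is the line along which they close (so a half turn about z gives the same grasp; the last joint's range is limited). The gripper opens to 85 mm and grips with 20 to 120 N. Pads are 22 mm wide; open, the fingers measure 114 mm over their backs; the gripper's body (76 mm by 85 mm) begins 54 mm behind the grasp point. The pads swing forward as they close: fully open they stand 13 mm farther back than shut.
Start: joints at [-1.427, 0.181, 1.607, -0, 1.354, -0.206], TCP at [0.197, -0.54, 0.231] pointing down, gripper open.
Joint ranges: [-2.99, 2.99], [-0.89, 2.07], [0.3, 2.58], [-1.14, 4.28], [0, 2.63], [-3.12, 3.12]. Speed limits (rad/s): [2.57, 2.57, 3.01, 3.14, 3.14, 3.14].

## Interface

Orientations are given as a unit quaternion [w, x, y, z].
In Python, from bench import ctrl gives the robot as it stands.
- The arm moves only by the tool jog_arm, never from a script. Its argument "series" is a list that holds one entry, the list of rows, each a list of 7 numbers: the shift along the tool's x, y, z in mm, then the turn, a rotation vector about the tool's x, y, z in rad, then the finger opening in mm, from 0 to 85.4. In form: [[[tx, ty, tz, rx, ry, rz, gripper], ...]]. A call has exactly 10 rows; each row shifts and turns the commanded pose from where the row before left it, along the tool's axes as they then stand; what a row does not reach is not made up. A row lasts 1/10 s, in which the tool goes at most 50 mm and 8.59 degrees, less where a joint would pass 70% of its speed; a pose out of reach is approached as far as the arm can. A call with a gripper value outside its range is refused whole. The fingers move at their own pace and stop on an object; the grip force is fixed at half the most. Time passes only in rows, so rows that do not move let the fingers close, or fill a call up. It gives the time, the measured TCP pose, the force, the opening and the grip force at its end, in the units of the state.
- ctrl.get_obs(): the state, without advancing time (a new reading comes with each control period).
- ctrl.camera(name): name is "side" or "top"; returns a dict with "frame" (400x640x3 uint8, blue, green, red), "z_map" (400x640 float32, m along the optical axis (not along the pixel's ray), 0 where there is no reading), "fx", "fy", "cx", "cy" (pixels), "xyz" and "rotation" of the camera in the world. Camera axes: x right, y down, z forward; pixel columns grow to the right and rows downward; lengths in m; the calibration is good to about 2 mm. A picture is of the moment at which its call begins.
- ctrl.hand_in(): hands the job in; it is judged then, once.
The state is a dict: "time_s": time; "q": joint angles; "dq": joint speeds; "joint_efforts": joint torques, N m; "eef_pos": TCP position; "eef_rot": TCP orientation; "wrist_force": force on the tool from outside, world axes, zero at the start; "torque": the same for the moment, N m; "opening": opening from 0.0 (shut) to 1.0 (fully open); "grasp_force": force on a finger pad.
Only numpy, scipy, OpenCV 4.12 (cv2) and the standard library are available. Lean on these libraries where they do the work, as an engineer would, in place of code of your own. Each camera call takes 0.05 s, during which the arm holds its last target. There are 200 camera calls.

## Working session

There is one attempt and no reset: what is moved stays moved. The work goes in short steps, Python scripts to look and compute and a tool call to move; the robot and the scene stay as the last step left them, time stands still between calls to the robot, and variables do not carry over. Pictures are saved under pics/ and viewed, at most 10 in all, crops included, and the job is handed in when it is done.

Besides the shell and the picture viewer there is one more tool, called in YAML: its name, and indented under it one key for each argument. jog_arm: Moves the arm, as the interface text tells. Its arguments: {"type":"object","properties":{"series":{"type":"array"}},"required":["series"]}

```bash
mkdir -p pics; ls; cat > h.py <<'E'
from bench import ctrl
import numpy as np, cv2
def shot(name,fn=None):
    c=ctrl.camera(name)
    if fn: cv2.imwrite('pics/'+fn,c['frame'])
    z=c['z_map'];v,u=np.mgrid[:400,:640]
    P=np.stack([(u-c['cx'])/c['fx']*z,(v-c['cy'])/c['fy']*z,z],-1)
    R=np.array(c['rotation'])
    if R.shape!=(3,3):
        from scipy.spatial.transform import Rotation as Ro
        R=Ro.from_quat(np.roll(R,-1)).as_matrix()
    W=P@R.T+np.array(c['xyz']); W[z==0]=np.nan
    return c,W
E
python3 - <<'E'
from h import *
for n in('side','top'):
    c,W=shot(n,n+'1.png'); np.save(n+'.npy',W); print(n,c['xyz'],c['rotation'],c['fx'],np.nanmin(W,(0,1)),np.nanmax(W,(0,1)))
o=ctrl.get_obs();print(o)
E
```

```text
pics
side [0.11740878 0.63252769 0.56105613] [ 0.14278009 -0.26469317  0.82680129 -0.47534304] 370.22315051615624 [-0.19120245 -1.90579501 -0.93777549] [3.5961197  0.63333974 0.54654323]
top [0.37850182 0.02243616 1.15179109] [-0.0575361   0.71416658 -0.69664341  0.03665583] 422.7478899887799 [-0.3793708  -1.52272005 -0.93625105] [1.48304434 1.51030609 0.82577017]
{'time_s': 0.1, 'q': array([-1.42729146e+00,  1.81457342e-01,  1.60789264e+00,  4.23661645e-05,
        1.35377192e+00, -2.06298408e-01]), 'dq': array([ 0.00216823, -0.00028148, -0.00227614, -0.00057051,  0.00062229,
        0.00070491]), 'joint_efforts': array([-1.26189580e-04, -4.45877516e+01, -3.52237952e+01, -2.49328687e-04,
        4.18192489e-03,  4.24513212e-05]), 'eef_pos': array([ 0.19702035, -0.53968554,  0.23048694]), 'eef_rot': array([-7.63599597e-04,  9.84744168e-01,  1.74006718e-01,  4.46753273e-05]), 'wrist_force': array([ 0.15349248, -0.07080962, -0.27744297]), 'torque': array([-0.04220864,  0.01656347,  0.03306637]), 'grasp_force': 0.0, 'opening': 0.9992585104473555}
```

View pics/side1.png

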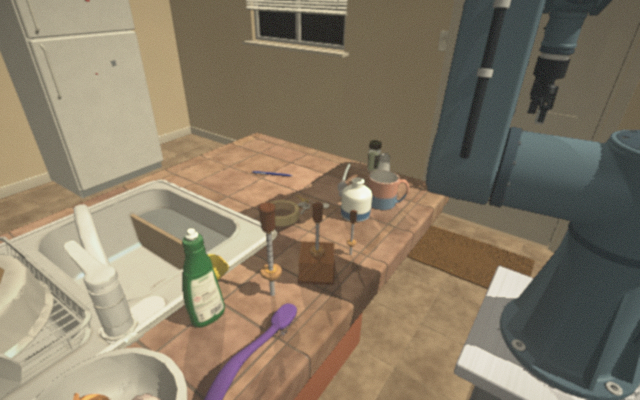

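View pics/top1.png

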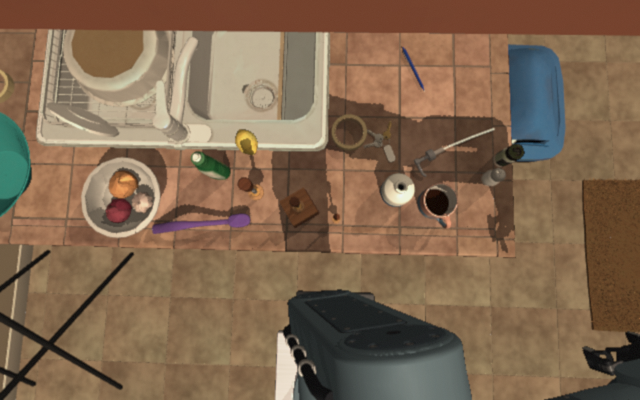

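The side view shows the block with the middle-sized rod at (317,215), flanked by a larger rod (268,215) and a smaller one (352,215), with the bottle at (356,198). In the top view the rod handle is at about (296,203), the bottle mouth (401,187) and the mug (438,202).

```bash
python3 - <<'E'
from h import *
T=np.load('top.npy');S=np.load('side.npy')
np.set_printoptions(precision=4,suppress=True)
def rg(W,u0,u1,v0,v1,lo,hi,n):
    p=W[v0:v1,u0:u1].reshape(-1,3);p=p[(p[:,2]>lo)&(p[:,2]<hi)]
    if len(p): print(n,len(p),'mean',p.mean(0),'min',p.min(0),'max',p.max(0),'mid',(p.min(0)+p.max(0))/2)
rg(T,270,325,180,235,.14,.3,'rodtop T')
rg(T,275,322,185,230,.05,.07,'block T')
rg(T,385,418,172,205,.103,.13,'lip T')
rg(T,378,420,170,210,.02,.13,'bottle T')
rg(T,228,262,170,200,.1,.3,'big T'); rg(T,328,345,205,222,.05,.3,'small T'); rg(T,420,456,185,225,.07,.12,'mug T'); rg(T,190,232,145,182,.1,.3,'soap T')
rg(S,308,327,195,230,.14,.25,'rod S')
print(T[203,294:299], T[183:194:2,401,:])
c,W=shot('side','x.png')
cv2.imwrite('pics/s2.png',cv2.resize(c['frame'][150:300,230:430],None,fx=4,fy=4,interpolation=2))
c,W=shot('top')
cv2.imwrite('pics/t2.png',cv2.resize(c['frame'][140:240,230:460],None,fx=3.4,fy=3.4,interpolation=2))
# bottle circle fit on shoulder slices
import scipy.optimize as so
def circ(W,u0,u1,v0,v1,lo,hi,n,r=None):
    p=W[v0:v1,u0:u1].reshape(-1,3);p=p[(p[:,2]>lo)&(p[:,2]<hi)][:,:2]
    f=lambda x: np.hypot(*(p-x[:2]).T)-(x[2] if r is None else r)
    s=so.least_squares(f,[*p.mean(0),.02],loss='soft_l1',f_scale=.001);print(n,len(p),s.x,np.std(s.fun))
circ(S,335,375,175,222,.015,.07,'bottle S',.041)
circ(S,335,375,175,222,.076,.09,'shoulder S'); circ(T,378,420,170,210,.076,.085,'shoulder T')
circ(S,335,375,170,200,.095,.112,'neck S',.0155)
circ(S,308,327,195,230,.13+.012,.158+.012,'handle S',.0105)
E
```

```text
rodtop T 84 mean [0.4772 0.1085 0.176 ] min [0.4667 0.0978 0.1483] max [0.4881 0.1208 0.1814] mid [0.4774 0.1093 0.1649]
block T 717 mean [0.4763 0.1079 0.0581] min [0.4307 0.0592 0.0506] max [0.5275 0.1587 0.0678] mid [0.4791 0.1089 0.0592]
lip T 97 mean [ 0.5291 -0.1493  0.109 ] min [ 0.5138 -0.1646  0.1032] max [ 0.5441 -0.1338  0.1146] mid [ 0.5289 -0.1492  0.1089]
bottle T 877 mean [ 0.5241 -0.1455  0.0779] min [ 0.4862 -0.2112  0.02  ] max [ 0.5695 -0.1083  0.1146] mid [ 0.5278 -0.1598  0.0673]
big T 188 mean [0.5102 0.218  0.2065] min [0.4967 0.2062 0.1034] max [0.5265 0.2336 0.2231] mid [0.5116 0.2199 0.1632]
small T 40 mean [0.4486 0.0104 0.123 ] min [0.44   0.003  0.1185] max [0.4571 0.0177 0.1274] mid [0.4485 0.0103 0.1229]
mug T 287 mean [ 0.4876 -0.2534  0.083 ] min [ 0.4394 -0.2904  0.0701] max [ 0.5393 -0.2079  0.0926] mid [ 0.4893 -0.2491  0.0813]
soap T 425 mean [0.5686 0.3303 0.1601] min [0.5524 0.3129 0.1   ] max [0.5908 0.3629 0.2077] mid [0.5716 0.3379 0.1539]
rod S 198 mean [0.475  0.1139 0.1635] min [0.4665 0.0985 0.1405] max [0.4874 0.121  0.1788] mid [0.4769 0.1097 0.1596]
[[0.4735 0.1088 0.1798]
 [0.4735 0.1064 0.1803]
 [0.4739 0.1044 0.177 ]
 [0.4738 0.1019 0.1783]
 [0.4741 0.0998 0.1759]] [[ 0.5374 -0.15    0.1035]
 [ 0.544  -0.1631  0.0242]
 [ 0.5388 -0.1632  0.0233]
 [ 0.5338 -0.1637  0.0203]
 [ 0.5164 -0.1489  0.1103]
 [ 0.5138 -0.1519  0.0921]]
bottle S 649 [ 0.5294 -0.1516  0.02  ] 0.032140609309805855
shoulder S 265 [ 0.5411 -0.1725  0.0486] 0.009993205493690312
shoulder T 299 [ 0.5289 -0.1494  0.0319] 0.003795543016782376
neck S 101 [ 0.5289 -0.149   0.02  ] 0.0018484668913567434
handle S 113 [0.479  0.1082 0.02  ] 0.0008839527585353608
```

View pics/s2.png

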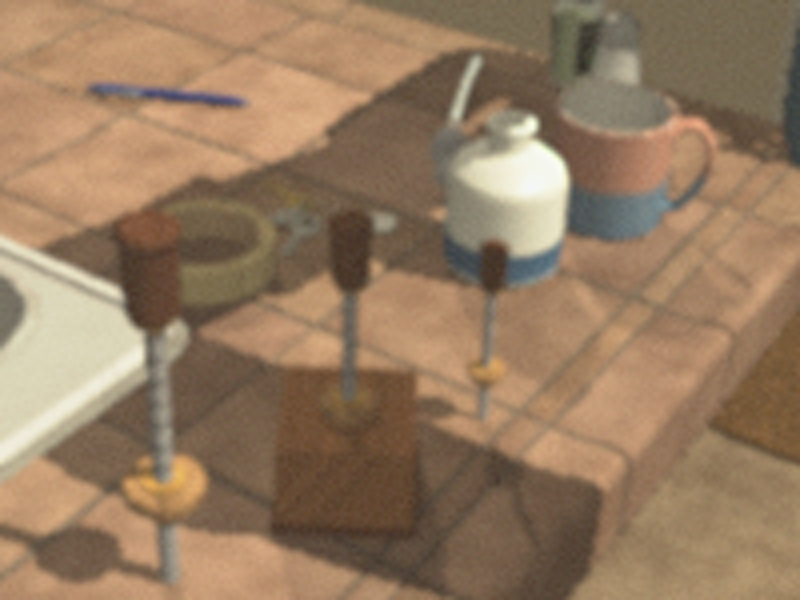

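View pics/t2.png

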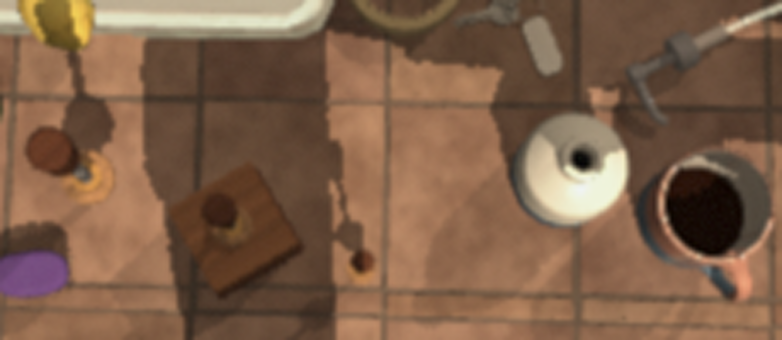

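The middle rod stands in the block at about (0.4775, 0.109). Its top reads z≈0.178, which matches the expected 0.012 + 0.166. The bottle mouth is at about (0.529, -0.149, 0.109), close to the given 0.110. I'll approach the rod now.

jog_arm:
  series:
    - [[0,0,-10,0,0,0.1166,60],[0,0,-10,0,0,0.1166,60],[0,0,-10,0,0,0.1166,60],[17,-40,0,0,0,0,60],[17,-40,0,0,0,0,60],[17,-40,0,0,0,0,60],[17,-40,0,0,0,0,60],[17,-40,0,0,0,0,60],[17,-40,0,0,0,0,60],[17,-40,0,0,0,0,60]]

```text
time_s: 1.2
eef_pos: [0.3163, -0.2585, 0.2613]
eef_rot: [0.0, 1.0, -0.0, 0.0]
wrist_force: [0.9, 0.6, -0.4]
opening: 0.708
grasp_force: 0.0
```

jog_arm:
  series:
    - [[17,-40,0,0,0,0,60],[17,-40,0,0,0,0,60],[17,-40,0,0,0,0,60],[17,-40,0,0,0,0,60],[17,-40,0,0,0,0,60],[17,-40,0,0,0,0,60],[17,-40,0,0,0,0,60],[17,-40,0,0,0,0,60],[0,0,0,0,0,0,60],[0,0,0,0,0,0,60]]

```text
time_s: 2.2
eef_pos: [0.4518, 0.0608, 0.2609]
eef_rot: [0.0, 1.0, 0.002, -0.0]
wrist_force: [0.1, -0.4, -0.4]
opening: 0.701
grasp_force: 0.0
```

jog_arm:
  series:
    - [[13,-24,0,0,0,0,60],[13,-24,0,0,0,0,60],[0,0,0,0,0,0,60],[0,0,20,0,0,0,60],[0,0,20,0,0,0,60],[0,0,20,0,0,0,60],[0,0,0,0,0,0,60],[0,0,0,0,0,0,60],[0,0,0,0,0,0,60],[0,0,0,0,0,0,60]]

```text
time_s: 3.2
eef_pos: [0.4788, 0.1074, 0.2026]
eef_rot: [0.0, 1.0, -0.0, 0.001]
wrist_force: [-0.6, 0.9, -0.1]
opening: 0.705
grasp_force: 0.0
```

```bash
python3 - <<'E'
from h import *
o=ctrl.get_obs();print(o['eef_pos'],o['eef_rot'],o['wrist_force'])
c,W=shot('side')
cv2.imwrite('pics/s3.png',cv2.resize(c['frame'][110:300,220:420],None,fx=3,fy=3,interpolation=2))
E
```

```text
[0.47884525 0.10743727 0.20261404] [ 4.07544453e-05  9.99999350e-01 -2.42922882e-04  1.11325370e-03] [-0.56252318  0.94629784 -0.10724777]
```

View pics/s3.png

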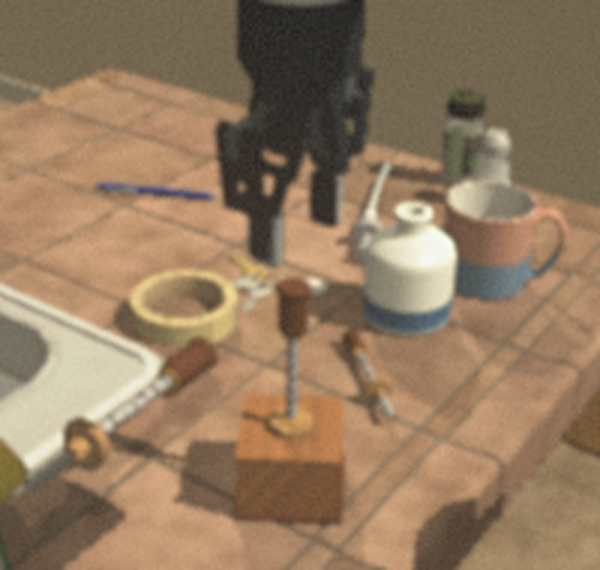

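The fingers are centred above the rod handle at crop (293,300). Both look-alike rods have toppled over by themselves, clear of everything that matters. I'll descend and grip.

jog_arm:
  series:
    - [[-0.5,-1.3,15,0,0,0,60],[0,0,15,0,0,0,60],[0,0,15,0,0,0,60],[0,0,14,0,0,0,60],[0,0,0,0,0,0,60],[0,0,0,0,0,0,45],[0,0,0,0,0,0,35],[0,0,0,0,0,0,28],[0,0,0,0,0,0,22],[0,0,0,0,0,0,16]]

```text
time_s: 4.25
eef_pos: [0.4782, 0.1092, 0.1432]
eef_rot: [-0.0, 1.0, 0.0, 0.001]
wrist_force: [-0.0, 0.1, 4.2]
opening: 0.245
grasp_force: 58.3
```

jog_arm:
  series:
    - [[0,0,0,0,0,0,10],[0,0,0,0,0,0,10],[0,0,0,0,0,0,10],[0,0,0,0,0,0,10],[0,0,0,0,0,0,10],[0,0,0,0,0,0,10],[0,0,0,0,0,0,10],[0,0,0,0,0,0,10],[0,0,0,0,0,0,10],[0,0,0,0,0,0,10]]

```text
time_s: 5.25
eef_pos: [0.4783, 0.1092, 0.1431]
eef_rot: [-0.0, 1.0, -0.0, 0.001]
wrist_force: [-0.7, 0.3, 5.3]
opening: 0.243
grasp_force: 58.4
```

jog_arm:
  series:
    - [[0,0,-5,0,0,0,10],[0,0,-10,0,0,0,10],[0,0,-15,0,0,0,10],[0,0,-20,0,0,0,10],[0,0,-20,0,0,0,10],[0,0,-20,0,0,0,10],[0,0,-20,0,0,0,10],[0,0,-20,0,0,0,10],[0,0,-10,0,0,0,10],[0,0,0,0,0,0,10]]

```text
time_s: 6.25
eef_pos: [0.4783, 0.1091, 0.2839]
eef_rot: [0.0, 1.0, -0.0, 0.001]
wrist_force: [-0.4, 0.8, -1.3]
opening: 0.239
grasp_force: 58.6
```

jog_arm:
  series:
    - [[2,10,0,0,0,0,10],[5,25,0,0,0,0,10],[6,30,0,0,0,0,10],[6,30,0,0,0,0,10],[6,30,0,0,0,0,10],[5,25,0,0,0,0,10],[4,20,0,0,0,0,10],[2,10,0,0,0,0,10],[0,0,0,0,0,0,10],[0,0,0,0,0,0,10]]

```text
time_s: 7.25
eef_pos: [0.5131, -0.0704, 0.2816]
eef_rot: [-0.0, 1.0, -0.0, -0.001]
wrist_force: [-0.1, 0.9, -2.1]
opening: 0.24
grasp_force: 58.9
```

```bash
python3 - <<'E'
from h import *
o=ctrl.get_obs();print(o['eef_pos'],o['eef_rot'],o['wrist_force'])
c,W=shot('side');c2,W2=shot('top')
np.save('side4.npy',W);np.save('top4.npy',W2)
a=cv2.resize(c['frame'][90:250,270:430],None,fx=3.5,fy=3.5,interpolation=2)
cv2.imwrite('pics/s4.png',a)
p=W.reshape(-1,3)
np.set_printoptions(precision=4,suppress=True)
e=o['eef_pos']
m=(abs(p[:,0]-e[0])<.03)&(abs(p[:,1]-e[1])<.03)
for z in np.arange(e[2]-.15,e[2]+.02,.01):
    q=p[m&(abs(p[:,2]-z)<.005)]
    if len(q): print(round(z,3),len(q),np.median(q,0)[:2],np.ptp(q,0)[:2])
E
```

```text
[ 0.51310657 -0.07044883  0.28156852] [-4.86673419e-04  9.99999649e-01 -1.21086666e-04 -6.71425978e-04] [-0.12820195  0.8600696  -2.07136797]
0.152 6 [ 0.5123 -0.0679] [0.0051 0.0026]
0.162 13 [ 0.5112 -0.0682] [0.0044 0.0072]
0.172 14 [ 0.5117 -0.068 ] [0.0069 0.0054]
0.182 12 [ 0.5103 -0.0684] [0.0067 0.0077]
0.192 10 [ 0.5108 -0.0651] [0.0208 0.0155]
0.202 82 [ 0.5087 -0.0648] [0.0304 0.0303]
0.212 13 [ 0.5123 -0.0691] [0.0086 0.0046]
0.222 12 [ 0.5115 -0.0685] [0.0048 0.0041]
0.232 13 [ 0.5113 -0.0681] [0.0074 0.0043]
0.242 17 [ 0.5123 -0.069 ] [0.0095 0.0071]
0.252 12 [ 0.5112 -0.0687] [0.0041 0.0063]
0.262 13 [ 0.5112 -0.0688] [0.0068 0.0049]
0.272 14 [ 0.511  -0.0692] [0.0095 0.0091]
0.282 35 [ 0.5054 -0.0596] [0.0212 0.0324]
0.292 71 [ 0.5052 -0.0556] [0.0231 0.0429]
```

View pics/s4.png

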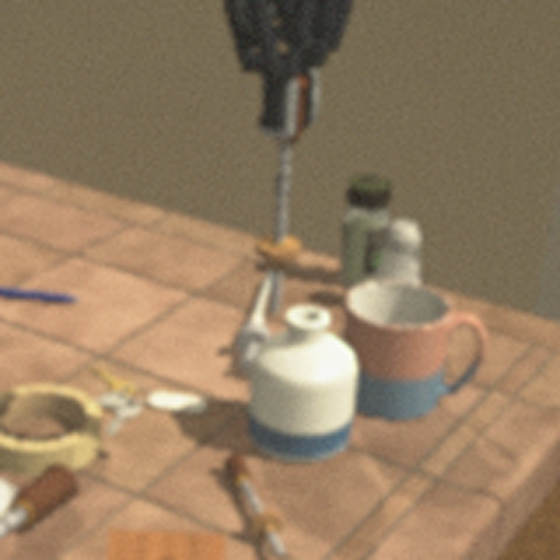

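The rod hangs upright at crop (283,190), with its axis within 1 mm of the TCP. Next I'll move it above the mouth.

jog_arm:
  series:
    - [[2,10,0,0,0,0,10],[4,19,0,0,0,0,10],[4,20,0,0,0,0,10],[4,19,0,0,0,0,10],[2,10,0,0,0,0,10],[0,0,0,0,0,0,10],[0,0,5,0,0,0,10],[0,0,5,0,0,0,10],[0,0,5,0,0,0,10],[0,0,0,0,0,0,10]]

```text
time_s: 8.35
eef_pos: [0.529, -0.148, 0.266]
eef_rot: [-0.001, 1.0, 0.0, -0.001]
wrist_force: [0.0, 0.6, -1.3]
opening: 0.242
grasp_force: 58.9
```

```bash
python3 - <<'E'
from h import *
import scipy.optimize as so
np.set_printoptions(precision=4,suppress=True)
L=[ctrl.get_obs()]
c,W=shot('side');c2,W2=shot('top')
o=L[0];e=o['eef_pos'];print(e,o['eef_rot'],o['wrist_force'])
d=np.array([.117,.6325])-e[:2];d/=np.hypot(*d)
p=W.reshape(-1,3);m=(abs(p[:,0]-e[0])<.03)&(abs(p[:,1]-e[1])<.03)
for lo,hi in((.125,.165),(.19,.235)):
    q=p[m&(p[:,2]>lo)&(p[:,2]<hi)]; print('stem',len(q),np.median(q,0)[:2]-d*.0033)
for n,A in(('S',W),('T',np.load('top.npy')),('S0',np.load('side.npy'))):
    p=A.reshape(-1,3);q=p[(np.hypot(p[:,0]-.529,p[:,1]+.149)<.022)&(p[:,2]>.104)&(p[:,2]<.116)]
    print(n,len(q),q.mean(0),(q.min(0)+q.max(0))/2,np.ptp(q,0))
cv2.imwrite('pics/s5.png',cv2.resize(c['frame'][110:230,300:420],None,fx=5,fy=5,interpolation=2))
E
```

```text
[ 0.529 -0.148  0.266] [-0.0005  1.      0.0004 -0.0009] [ 0.0239  0.5703 -1.2986]
stem 31 [ 0.5296 -0.1488]
stem 54 [ 0.5294 -0.1488]
S 61 [ 0.5276 -0.1478  0.1079] [ 0.5288 -0.1494  0.1076] [0.0322 0.0323 0.0068]
T 93 [ 0.529  -0.1492  0.1093] [ 0.5289 -0.1492  0.1093] [0.0303 0.0308 0.0105]
S0 62 [ 0.5276 -0.147   0.1079] [ 0.5286 -0.1487  0.1075] [0.0309 0.033  0.0069]
```

View pics/s5.png

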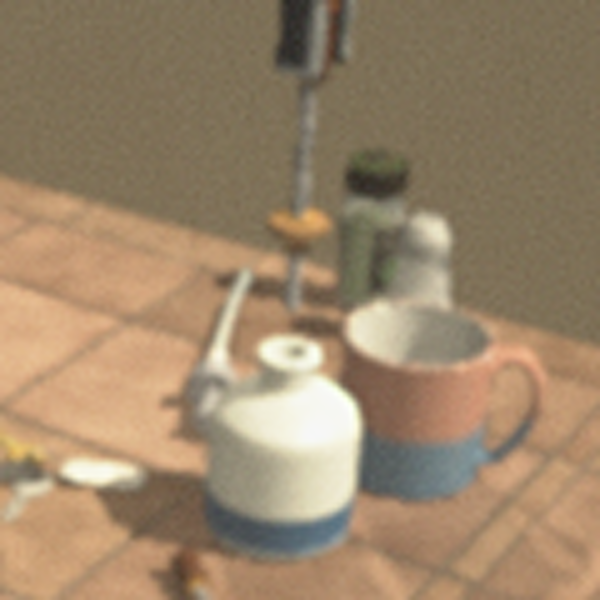

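The tip at crop (293,305) hangs over the mouth at (297,350); shifting by about half a millimetre aligns it. I'll lower it into the neck, stopping with the plug just above the lip.

jog_arm:
  series:
    - [[-0.5,0.5,0,0,0,0,10],[0,0,4,0,0,0,10],[0,0,5,0,0,0,10],[0,0,5,0,0,0,10],[0,0,5,0,0,0,10],[0,0,5,0,0,0,10],[0,0,5,0,0,0,10],[0,0,5,0,0,0,10],[0,0,5,0,0,0,10],[0,0,0,0,0,0,10]]

```text
time_s: 9.45
eef_pos: [0.5286, -0.1492, 0.2273]
eef_rot: [-0.0, 1.0, -0.0, -0.001]
wrist_force: [-0.3, 0.5, -0.8]
opening: 0.241
grasp_force: 58.9
```

```bash
cat > look.py <<'E'
from h import *
np.set_printoptions(precision=4,suppress=True)
o=ctrl.get_obs();e=o['eef_pos'];print(e,o['eef_rot'],o['wrist_force'],o['torque'])
c,W=shot('side')
d=np.array([.117,.6325])-e[:2];d/=np.hypot(*d)
p=W.reshape(-1,3);m=(abs(p[:,0]-e[0])<.03)&(abs(p[:,1]-e[1])<.03)
for lo,hi in((.117,.13),(.14,.165),(.165,.19)):
    q=p[m&(p[:,2]>lo)&(p[:,2]<hi)]; print('stem',lo,len(q),np.median(q,0)[:2]-d*.0033)
q=p[(np.hypot(p[:,0]-.529,p[:,1]+.149)<.022)&(p[:,2]>.104)&(p[:,2]<.114)]
print('lip',len(q),q.mean(0),(q.min(0)+q.max(0))/2)
import sys
cv2.imwrite('pics/'+sys.argv[1],cv2.resize(c['frame'][110:230,300:420],None,fx=5,fy=5,interpolation=2))
E
python3 look.py s6.png
```

```text
[ 0.5286 -0.1492  0.2273] [-0.0004  1.     -0.     -0.0007] [-0.3025  0.5263 -0.816 ] [ 0.0034  0.0746 -0.039 ]
stem 0.117 13 [ 0.5279 -0.149 ]
stem 0.14 82 [ 0.5276 -0.1479]
stem 0.165 29 [ 0.5287 -0.1505]
lip 63 [ 0.5271 -0.1457  0.1084] [ 0.5282 -0.1484  0.1091]
```

View pics/s6.png

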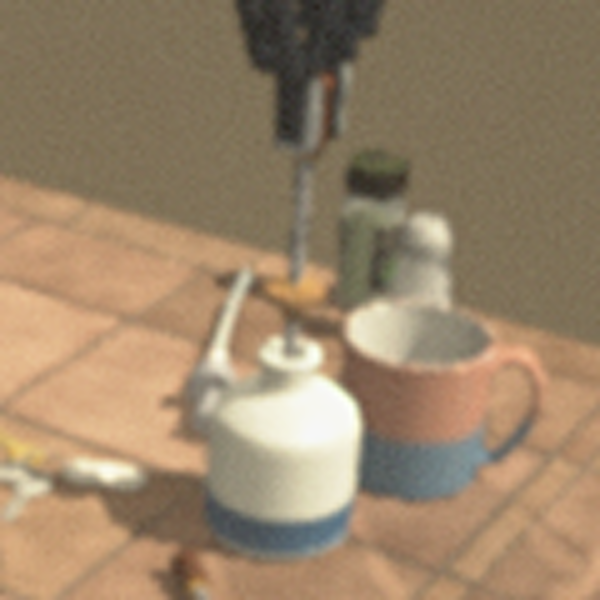

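The stem at crop (291,350) enters the mouth near its centre. I'll lower the plug in slowly.

jog_arm:
  series:
    - [[0,-0.3,3,0,0,0,10],[0,0,4,0,0,0,10],[0,0,4,0,0,0,10],[0,0,4,0,0,0,10],[0,0,2,0,0,0,10],[0,0,2,0,0,0,10],[0,0,1,0,0,0,10],[0,0,1,0,0,0,10],[0,0,1,0,0,0,10],[0,0,1,0,0,0,10]]

```text
time_s: 10.5
eef_pos: [0.5292, -0.1491, 0.2053]
eef_rot: [0.0, 1.0, -0.0, 0.0]
wrist_force: [-0.1, 0.5, -0.5]
opening: 0.242
grasp_force: 58.9
```

jog_arm:
  series:
    - [[0,0,1,0,0,0,10],[0,0,1,0,0,0,10],[0,0,1,0,0,0,10],[0,0,1,0,0,0,10],[0,0,1,0,0,0,10],[0,0,0,0,0,0,10],[0,0,0,0,0,0,10],[0,0,0,0,0,0,10],[0,0,0,0,0,0,10],[0,0,0,0,0,0,10]]

```text
time_s: 11.5
eef_pos: [0.5291, -0.1491, 0.2003]
eef_rot: [0.0, 1.0, 0.0, 0.0]
wrist_force: [-1.0, 0.4, -1.7]
opening: 0.241
grasp_force: 58.9
```

jog_arm:
  series:
    - [[0,0,1,0,0,0,10],[0,0,1,0,0,0,10],[0,0,1,0,0,0,10],[0,0,1,0,0,0,10],[0,0,1,0,0,0,10],[0,0,1,0,0,0,10],[0,0,1,0,0,0,10],[0,0,1,0,0,0,10],[0,0,1,0,0,0,10],[0,0,1,0,0,0,10]]

```text
time_s: 12.5
eef_pos: [0.5292, -0.1491, 0.1903]
eef_rot: [0.0, 1.0, -0.0, 0.0]
wrist_force: [-0.2, 0.5, 1.4]
opening: 0.244
grasp_force: 59.3
```

```bash
python3 look.py s7.png
```

```text
[ 0.5292 -0.1491  0.1903] [ 0.      1.     -0.      0.0001] [-0.2262  0.5357  1.4009] [0.1049 0.0499 0.0133]
stem 0.117 29 [ 0.5285 -0.1502]
stem 0.14 28 [ 0.5295 -0.151 ]
stem 0.165 24 [ 0.5291 -0.1499]
lip 42 [ 0.5237 -0.139   0.1093] [ 0.5266 -0.1423  0.1089]
```

View pics/s7.png

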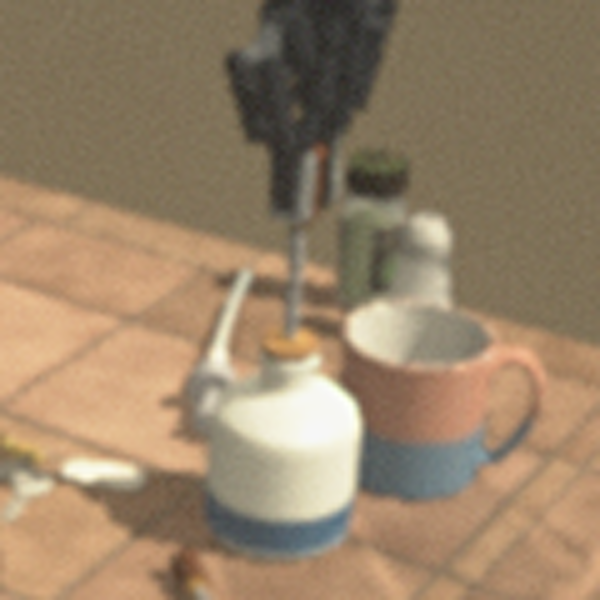

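The disc (crop 290,345) sits on the lip and the bottle hasn't moved. The force has risen about 3 N, so the stop is sliding. I'll push on toward the earliest possible bottom (TCP about 0.161).

jog_arm:
  series:
    - [[0,0,1,0,0,0,10],[0,0,1,0,0,0,10],[0,0,1,0,0,0,10],[0,0,1,0,0,0,10],[0,0,1,0,0,0,10],[0,0,1,0,0,0,10],[0,0,1,0,0,0,10],[0,0,1,0,0,0,10],[0,0,1,0,0,0,10],[0,0,1,0,0,0,10]]

```text
time_s: 13.55
eef_pos: [0.5291, -0.1491, 0.1802]
eef_rot: [-0.0, 1.0, -0.0, 0.0]
wrist_force: [0.2, 0.7, 1.7]
opening: 0.24
grasp_force: 59.3
```

jog_arm:
  series:
    - [[0,0,1,0,0,0,10],[0,0,1,0,0,0,10],[0,0,1,0,0,0,10],[0,0,1,0,0,0,10],[0,0,1,0,0,0,10],[0,0,1,0,0,0,10],[0,0,1,0,0,0,10],[0,0,1,0,0,0,10],[0,0,1,0,0,0,10],[0,0,1,0,0,0,10]]

```text
time_s: 14.55
eef_pos: [0.5291, -0.149, 0.1702]
eef_rot: [-0.0, 1.0, -0.0, -0.0]
wrist_force: [0.1, 0.8, 1.5]
opening: 0.242
grasp_force: 59.5
```

jog_arm:
  series:
    - [[0,0,0.6,0,0,0,10],[0,0,0.6,0,0,0,10],[0,0,0.6,0,0,0,10],[0,0,0.6,0,0,0,10],[0,0,0.6,0,0,0,10],[0,0,0.5,0,0,0,10],[0,0,0.5,0,0,0,10],[0,0,0.5,0,0,0,10],[0,0,0.5,0,0,0,10],[0,0,0.5,0,0,0,10]]

```text
time_s: 15.55
eef_pos: [0.5291, -0.1491, 0.1647]
eef_rot: [-0.0, 1.0, -0.0, 0.0]
wrist_force: [0.6, 0.7, 1.2]
opening: 0.246
grasp_force: 59.6
```

Now small steps, checking the force after each.

jog_arm:
  series:
    - [[0,0,0.3,0,0,0,10],[0,0,0.3,0,0,0,10],[0,0,0.3,0,0,0,10],[0,0,0.3,0,0,0,10],[0,0,0.3,0,0,0,10],[0,0,0.3,0,0,0,10],[0,0,0.3,0,0,0,10],[0,0,0.3,0,0,0,10],[0,0,0.3,0,0,0,10],[0,0,0.3,0,0,0,10]]

```text
time_s: 16.55
eef_pos: [0.5291, -0.1491, 0.1618]
eef_rot: [0.0, 1.0, -0.0, 0.0]
wrist_force: [-0.5, 1.8, 1.3]
opening: 0.241
grasp_force: 59.6
```

jog_arm:
  series:
    - [[0,0,0.2,0,0,0,10],[0,0,0.2,0,0,0,10],[0,0,0.2,0,0,0,10],[0,0,0.2,0,0,0,10],[0,0,0.2,0,0,0,10],[0,0,0.2,0,0,0,10],[0,0,0.2,0,0,0,10],[0,0,0.2,0,0,0,10],[0,0,0.2,0,0,0,10],[0,0,0.2,0,0,0,10]]

```text
time_s: 17.55
eef_pos: [0.5291, -0.1491, 0.1598]
eef_rot: [-0.0, 1.0, -0.0, 0.0]
wrist_force: [-0.4, 1.9, 1.1]
opening: 0.24
grasp_force: 59.7
```

jog_arm:
  series:
    - [[0,0,0.2,0,0,0,10],[0,0,0.2,0,0,0,10],[0,0,0.2,0,0,0,10],[0,0,0.2,0,0,0,10],[0,0,0.2,0,0,0,10],[0,0,0.2,0,0,0,10],[0,0,0.2,0,0,0,10],[0,0,0.2,0,0,0,10],[0,0,0.2,0,0,0,10],[0,0,0.2,0,0,0,10]]

```text
time_s: 18.55
eef_pos: [0.5291, -0.1491, 0.1578]
eef_rot: [-0.0, 1.0, 0.0, 0.0]
wrist_force: [0.3, 1.8, 0.9]
opening: 0.242
grasp_force: 59.7
```

jog_arm:
  series:
    - [[0,0,0.2,0,0,0,10],[0,0,0.2,0,0,0,10],[0,0,0.2,0,0,0,10],[0,0,0.2,0,0,0,10],[0,0,0.2,0,0,0,10],[0,0,0.2,0,0,0,10],[0,0,0.2,0,0,0,10],[0,0,0.2,0,0,0,10],[0,0,0.2,0,0,0,10],[0,0,0.2,0,0,0,10]]

```text
time_s: 19.55
eef_pos: [0.5291, -0.1491, 0.1558]
eef_rot: [-0.0, 1.0, -0.0, -0.0]
wrist_force: [-0.1, 2.1, 1.9]
opening: 0.242
grasp_force: 59.8
```

jog_arm:
  series:
    - [[0,0,0.2,0,0,0,10],[0,0,0.2,0,0,0,10],[0,0,0.2,0,0,0,10],[0,0,0.2,0,0,0,10],[0,0,0.2,0,0,0,10],[0,0,0.2,0,0,0,10],[0,0,0.2,0,0,0,10],[0,0,0.2,0,0,0,10],[0,0,0.2,0,0,0,10],[0,0,0.2,0,0,0,10]]

```text
time_s: 20.55
eef_pos: [0.5291, -0.1491, 0.1538]
eef_rot: [-0.0, 1.0, 0.0, -0.0]
wrist_force: [-0.3, 1.4, 1.0]
opening: 0.242
grasp_force: 59.8
```

jog_arm:
  series:
    - [[0,0,0.2,0,0,0,10],[0,0,0.2,0,0,0,10],[0,0,0.2,0,0,0,10],[0,0,0.2,0,0,0,10],[0,0,0.2,0,0,0,10],[0,0,0.2,0,0,0,10],[0,0,0.2,0,0,0,10],[0,0,0.2,0,0,0,10],[0,0,0.2,0,0,0,10],[0,0,0.2,0,0,0,10]]

```text
time_s: 21.55
eef_pos: [0.5297, -0.1495, 0.153]
eef_rot: [0.0, 1.0, -0.0, 0.001]
wrist_force: [-1.0, 2.1, 9.9]
opening: 0.242
grasp_force: 61.1
```

The force has risen steeply to about 10 N with the commanded z running ahead of the measured z. The tip is on the bottom at z≈0.022, about 88 mm below the lip, which is in range. I'll hold lightly for a little over 2 s.

jog_arm:
  series:
    - [[0,0,-0.2,0,0,0,10],[0,0,0,0,0,0,10],[0,0,0,0,0,0,10],[0,0,0,0,0,0,10],[0,0,0,0,0,0,10],[0,0,0,0,0,0,10],[0,0,0,0,0,0,10],[0,0,0,0,0,0,10],[0,0,0,0,0,0,10],[0,0,0,0,0,0,10]]

```text
time_s: 22.55
eef_pos: [0.5297, -0.1495, 0.153]
eef_rot: [0.0, 1.0, -0.0, 0.001]
wrist_force: [-0.8, 2.5, 7.5]
opening: 0.237
grasp_force: 60.9
```

jog_arm:
  series:
    - [[0,0,0,0,0,0,10],[0,0,0,0,0,0,10],[0,0,0,0,0,0,10],[0,0,0,0,0,0,10],[0,0,0,0,0,0,10],[0,0,0,0,0,0,10],[0,0,0,0,0,0,10],[0,0,0,0,0,0,10],[0,0,0,0,0,0,10],[0,0,0,0,0,0,10]]

```text
time_s: 23.55
eef_pos: [0.5297, -0.1494, 0.1531]
eef_rot: [0.0, 1.0, -0.0, 0.001]
wrist_force: [-0.8, 2.4, 7.7]
opening: 0.242
grasp_force: 60.9
```

jog_arm:
  series:
    - [[0,0,0,0,0,0,10],[0,0,0,0,0,0,10],[0,0,0,0,0,0,10],[0,0,0,0,0,0,10],[0,0,-0.2,0,0,0,10],[0,0,-0.2,0,0,0,10],[0,0,0,0,0,0,10],[0,0,0,0,0,0,30],[0,0,0,0,0,0,40],[0,0,0,0,0,0,50]]

```text
time_s: 24.55
eef_pos: [0.5288, -0.1492, 0.152]
eef_rot: [0.0, 1.0, -0.0, -0.0]
wrist_force: [0.3, -0.4, 0.0]
opening: 0.583
grasp_force: 0.0
```

jog_arm:
  series:
    - [[0,0,0,0,0,0,60],[0,0,0,0,0,0,60],[0,0,0,0,0,0,60],[0,0,-5,0,0,0,60],[0,0,-10,0,0,0,60],[0,0,-15,0,0,0,60],[0,0,-20,0,0,0,60],[0,0,-20,0,0,0,60],[0,0,-20,0,0,0,60],[0,0,0,0,0,0,60]]

```text
time_s: 25.55
eef_pos: [0.5311, -0.1501, 0.2472]
eef_rot: [0.002, 1.0, 0.0, 0.003]
wrist_force: [0.6, -0.3, 0.4]
opening: 0.705
grasp_force: 0.0
```

```bash
python3 - <<'E'
from h import *
np.set_printoptions(precision=4,suppress=True)
print(ctrl.get_obs()['eef_pos'])
c,W=shot('side');c2,T=shot('top')
T0=np.load('top.npy');S0=np.load('side.npy')
p=W.reshape(-1,3);m=np.hypot(p[:,0]-.529,p[:,1]+.149)<.03
for z in (.105,.113,.12,.13,.14,.15,.16,.17,.18,.19):
    q=p[m&(abs(p[:,2]-z)<.005)]
    if len(q):print(z,len(q),np.median(q,0))
q=p[m&(p[:,2]<.2)];print('top',q[:,2].max())
for n,A in(('S0',S0),('S',W)):
    for k,(b,zl,zh) in {'bottle':((.529,-.149),.03,.07),'mug':((.489,-.249),.02,.1),'soap':((.5716,.338),.02,.2)}.items():
        P=A.reshape(-1,3);q=P[(np.hypot(P[:,0]-b[0],P[:,1]-b[1])<.05)&(P[:,2]>zl)&(P[:,2]<zh)];print(n,k,len(q),np.median(q,0))
cv2.imwrite('pics/s8.png',cv2.resize(c['frame'][110:310,170:420],None,fx=3,fy=3,interpolation=2))
E
```

```text
[ 0.5311 -0.1501  0.2472]
0.105 37 [ 0.5205 -0.1375  0.1067]
0.113 73 [ 0.5249 -0.1422  0.1158]
0.12 52 [ 0.5263 -0.1466  0.117 ]
0.13 11 [ 0.5285 -0.1486  0.1303]
0.14 9 [ 0.5258 -0.1486  0.1397]
0.15 18 [ 0.5246 -0.1446  0.1517]
0.16 25 [ 0.5227 -0.1437  0.16  ]
0.17 30 [ 0.5242 -0.143   0.1699]
0.18 29 [ 0.5238 -0.1437  0.1792]
0.19 29 [ 0.5264 -0.147   0.1871]
top 0.1884915450678884
S0 bottle 374 [ 0.5085 -0.1174  0.0524]
S0 mug 859 [ 0.4869 -0.226   0.064 ]
S0 soap 2596 [0.5597 0.3494 0.1039]
S bottle 396 [ 0.5095 -0.1168  0.0514]
S mug 859 [ 0.4876 -0.2263  0.0635]
S soap 2606 [0.5597 0.3495 0.1045]
```

View pics/s8.png

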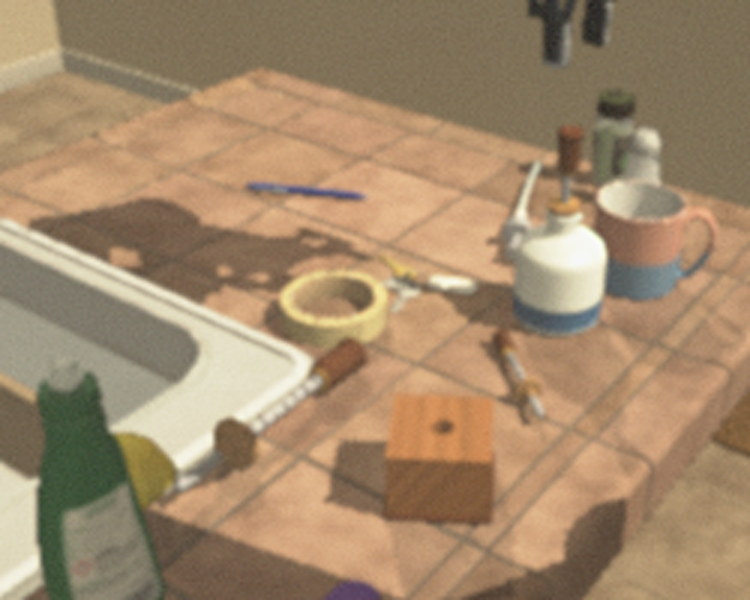

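The rod stands upright in the bottle (handle at crop (570,150)) with the disc on the lip. Its top at z=0.1885 puts the tip at 0.0225, the depth felt. The bottle, mug and soap bottle haven't moved, so I'm handing in.

```bash
python3 -c "
from bench import ctrl
print(ctrl.hand_in())"
```

```text
the job is handed in; nothing more can be done
None
```

The job is handed in: the depth rod stands upright in the stoneware bottle with its tip on the bottom (inside depth about 88 mm) and the stop down on the lip, after a light press of over 2 s; the bottle, mug and green soap bottle haven't moved, but the two look-alike rods toppled during my first approach, apparently untouched.

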